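# Close the small-parts bin with its drop-in lid

### The job

The small-parts bin has been left open. Pick up the flat lid by its handle, lay it flat on the loading end of the bin's deck between the two side rails, then slide it along the deck until it drops into the pocket and lies flush, and let go. Never drop it, press and push only gently, and leave the other things on the bench where they are.

Things in the scene. Friction and masses are not known exactly. Their poses are not given: they have to be found in the camera images.
- bin: Long low blue small-parts bin fixed to the bench, 130 mm wide (own x), 340 mm long (own y); origin at the centre of its underside, z up. Its two long walls are side rails 12 mm thick, tops at z = 68 mm, inner faces at x = +-53 mm. Between them a flat grey deck, top at z = 60 mm, runs along y. The loading end is the -y end, the pocket lies towards +y.
- loading_spot (a point): On top of the deck at the loading end, on its middle line, at the bin's y = -110 mm (axes as the bin's): where the lid's middle is laid down. The deck here is plain, without pocket, from the bin's y = -155 mm to -35 mm.
- pocket_zone (a point): On the middle line at deck height, at the bin's y = 45 mm: the middle of the zone where the pocket may be. The deck is a stiff cover left anywhere in its travel and not measured: the pocket's centre is within 35 mm of here along y, and stays put under gentle forces. The pocket is as wide as the deck, 84 mm long in y, 8 mm deep with a ledge all round; 70 mm or more of deck lies beyond it.
- lid_grip (a point): Grip point of the loose grey plastic lid, inside its handle at the lid's middle, 30 mm above the lid's underside; axes as the lid's, z up. The handle is an upright rib 60 mm long in x, 16 mm thick in y, 36 mm high above the plate: pinch it across y. With the lid on the deck this point is at the bin's z = 90 mm; seated in the pocket, at z = 82 mm.
- lid: The same lid, origin at the centre of its underside: a plate 100 mm (own x) by 80 mm (own y), 8 mm thick, 0.17 to 0.35 kg. The same either way round. Its x lies along the bin's x to fit between the rails (3 mm play each side) and in the pocket (2 mm play at each end).
- tape_roll: Bystander: empty cardboard roll standing on its end, 96 mm across, 48 mm high; origin at the centre of its underside.
- carton: Bystander: closed cardboard carton, 100 x 140 x 70 mm; origin at the centre of its underside.
- stock_tray: Bystander: white open plastic tray, 100 x 140 x 60 mm; origin at the centre of its underside.
Not all that is in view belongs to the job. What is shaped like the lid but green or red is not meant.

How it is judged:
By the outcome, as a careful person would: the job done as asked, in the order asked, and still so for the second after the job is handed in, with the robot touching nothing.
It also fails if it takes over 54 s, if anything falls off the work surface, if the arm or the gripper's body presses on something with over 40 N, if the wrist force passes 120 N, or if a joint passes its speed limit or range.

### The arm

A 6-joint arm with a two-finger parallel gripper is mounted at the origin on the work surface. World frame = base frame: x ahead of the robot, y to its left, z up, the work surface at z = 0. Lengths are in mm, angles in rad, forces in N, time in s.
With the tool pointing down it reaches from about 275 to 750 mm from the base axis. Payload 10.2 kg.
Tool frame: the origin (TCP) lies at the very end of the fingers, on their centre line; the grasp point (between the pads) lies 19 mm behind it; z points along the fingers, x is the direction in which the jaws open and shut, and the axes are right-handed (so a half turn about z gives the same grasp; the last joint's range is limited). The gripper opens to 85 mm and grips with 20 to 120 N. Pads are 22 mm wide; open, the fingers measure 114 mm over their backs; the gripper's body (76 mm by 85 mm) begins 54 mm behind the grasp point. The pads swing forward as they close: fully open they stand 13 mm farther back than shut.
Start: joints at [0.931, 0.313, 1.498, -0, 1.331, -0.223], TCP at [212.552, 480.055, 231.294] pointing down, gripper open.
Joint ranges: [-2.94, 2.94], [-0.97, 2.17], [0.19, 2.56], [-1.23, 4.37], [0.02, 3.11], [-2.88, 2.88]. Speed limits (rad/s): [2.39, 2.39, 3.01, 3.14, 3.14, 3.14].

### API

Orientations are given as a unit quaternion [w, x, y, z].
In Python, from rig import ctrl, cams gives the robot as it stands.
- The arm moves only by the tool play_rows, never from a script. Its argument "steps" is a list of rows, each a list of 2 entries, a list of its own where there are three numbers: the shift along the tool's x, y, z normalised to -1 to 1, where 1 is 0.75 m, then the turn, a rotation vector about the tool's x, y, z normalised to -1 to 1, where 1 is 45 degrees. A call has 1 to 20 rows; each row shifts and turns the commanded pose from where the row before left it, along the tool's axes as they then stand; what a row does not reach is not made up. A row lasts 1/10 s, in which the tool goes at most 50 mm and 8.59 degrees, less where a joint would pass 70% of its speed; a pose out of reach is approached as far as the arm can. A call with a number of a shift or a turn outside -1 to 1 is refused whole. A call with a gripper value outside its range is refused whole. "grip" is the closure, from 0 (fully open) to 1 (shut), set as the call begins (left out, the last holds). The fingers move at their own pace and stop on an object; "squeeze" is the grip in N (left out, the last holds). Time passes only in rows, so rows that do not move let the fingers close. It gives the time, the measured TCP pose, the force and the opening at its end, in the units of the state.
- ctrl.sense(): the state, without advancing time (a new reading comes with each control period).
- cams.capture(name): name is "scene" or "top" or "wrist"; returns the picture (480x640x3 uint8, red, green, blue); there is no depth.
- cams.camera_info(name): a dict with "fx", "fy", "cx", "cy" (pixels), "dist_coeffs" ([k1, k2, p1, p2, k3] as OpenCV has them; the pictures are not rectified), "xyz" and "attitude" of the camera in the world. Camera axes: x right, y up, looking along -z (the intrinsics and any distortion apply to the point x, -y, -z); pixel columns grow to the right and rows downward; lengths in mm; the calibration is good to about 2 mm. A picture is of the moment at which its call begins: read the wrist's pose just before it. camera_info takes no time and is no camera call; for the wrist camera it gives the pose at the moment of the call.
- ctrl.finish_job(): hands the job in, once; it reports no verdict.
Trained networks look in the newest picture that a camera, given by its name, has taken for a name from the list of things; names that differ only in an ending like _2 or _b are one class to them, and where a whole thing is asked for, a point or a joint stands for the part that bears it (a point fixed in the world has none). Each returns a list of dicts, best first, with "p" (0 to 1); they miss things now and then, are a little off and sometimes report something else, mostly with a low value. They report only what shows in the picture. A call takes as long as a camera call. They do not tell look-alikes from the thing itself.
- cams.search_frame(camera, thing): "rect" ([centre column, centre row, width, height] in pixels, round what is visible of it).
- cams.tip_of(camera, thing): "pixel" ([column, row] in pixels: a listed point, or the origin of a listed thing).
The state is a dict: "time_s": time; "joints": joint angles; "dq": joint speeds; "tau": joint torques, N m; "eef_pos": TCP position; "ee_rot": TCP orientation; "force": force on the tool from outside, world axes, zero at the start; "wrist_torque": the same for the moment, N m; "grip_width": opening from 0.0 (shut) to 1.0 (fully open).
Only numpy, scipy, OpenCV 4.12 (cv2) and the standard library are available. Lean on these libraries where they do the work, as an engineer would, in place of code of your own. Each camera call takes 0.05 s, during which the arm holds its last target.

## Working session

There is one attempt and no reset: what is moved stays moved. The work goes in short steps, Python scripts to look and compute and a tool call to move; the robot and the scene stay as the last step left them, time stands still between calls to the robot, and variables do not carry over. Pictures are saved under pics/ and viewed, and the job is handed in when it is done.

Besides the shell and the picture viewer there is one more tool, called as name(argument=value, ...) on one line, values as JSON. play_rows: Moves the arm, as the interface text tells. Its arguments: {"type":"object","properties":{"steps":{"type":"array"},"grip":{"type":"number"},"squeeze":{"type":"number"}},"required":["steps"]}

```bash
mkdir -p pics; ls; cat > h.py <<'E'
import numpy as np, cv2
from rig import ctrl, cams
from scipy.spatial.transform import Rotation as R
def save(img,fn): cv2.imwrite('pics/'+fn,img[:,:,::-1])
def Rq(q): return R.from_quat([q[1],q[2],q[3],q[0]])
def camRT(ci):
    a=np.array(ci['attitude'],float)
    r=Rq(a).as_matrix() if a.size==4 else a.reshape(3,3)
    return r,np.array(ci['xyz'],float)
def ray(ci,px):
    K=np.array([[ci['fx'],0,ci['cx']],[0,ci['fy'],ci['cy']],[0,0,1]])
    u=cv2.undistortPoints(np.array([[px]],float),K,np.array(ci['dist_coeffs'],float))[0,0]
    r,t=camRT(ci); return t,r@np.array([u[0],-u[1],-1])
def onz(ci,px,z):
    t,d=ray(ci,px); return t+d*(z-t[2])/d[2]
def proj(ci,P):
    K=np.array([[ci['fx'],0,ci['cx']],[0,ci['fy'],ci['cy']],[0,0,1]])
    r,t=camRT(ci); c=(np.atleast_2d(P)-t)@r; c=c*np.array([1,-1,-1])
    return cv2.projectPoints(c,np.zeros(3),np.zeros(3),K,np.array(ci['dist_coeffs'],float))[0][:,0]
E
python3 - <<'E'
from h import *
print(ctrl.sense())
for n in ['scene','top','wrist']:
    ci=cams.camera_info(n); print(n,ci)
    save(cams.capture(n),n+'0.png')
    for th in ['bin','lid']: print(th,cams.search_frame(n,th)[:4])
    for th in ['loading_spot','pocket_zone','lid_grip','lid','bin']: print(th,cams.tip_of(n,th)[:4])
E
```

```text
pics
{'time_s': 0.0, 'joints': array([ 9.30626650e-01,  3.13452199e-01,  1.49842581e+00, -8.91099518e-06,
        1.33099804e+00, -2.23380459e-01]), 'dq': array([ 5.94246619e-04,  1.02871795e-04, -4.99119137e-06,  6.54995148e-05,
        2.20196024e-03,  8.99808213e-04]), 'tau': array([-2.80996292e-04, -4.12260675e+01, -2.59748304e+01, -1.59319407e-04,
        4.12747133e-03, -2.44552018e-05]), 'eef_pos': array([212.38303345, 479.84709149, 230.7381926 ]), 'ee_rot': array([ 2.26279864e-04,  8.38100265e-01,  5.45515843e-01, -6.00496382e-04]), 'force': array([-0.41333882,  0.3353809 , -0.29821902]), 'wrist_torque': array([ 0.02968673, -0.06093851, -0.03316458]), 'grip_width': 0.9988604810172208}
scene {'fx': 491.7068943237324, 'fy': 491.7068943237324, 'cx': 320.23352647767456, 'cy': 235.54572956257394, 'dist_coeffs': array([-0.06421597,  0.        ,  0.        ,  0.        ,  0.        ]), 'xyz': array([908.69214048, 547.58175954, 817.83006908]), 'attitude': array([0.21378434, 0.0868862 , 0.36933144, 0.90018961])}
bin [{'rect': [392.1, 329.6, 146.4, 195.8], 'p': 0.71}]
lid [{'rect': [38
[... 1124 characters left out ...]
], 'p': 0.44}]
lid_grip [{'pixel': [407.7, 289.4], 'p': 0.74}, {'pixel': [392.5, 377.5], 'p': 0.67}, {'pixel': [480.3, 339.5], 'p': 0.6}]
lid [{'pixel': [476.1, 336.1], 'p': 0.85}, {'pixel': [401.9, 285.6], 'p': 0.72}, {'pixel': [388.2, 376.6], 'p': 0.69}]
bin [{'pixel': [190.3, 256.7], 'p': 0.92}]
wrist {'fx': 413.25778168203476, 'fy': 413.25778168203476, 'cx': 311.8525612097025, 'cy': 241.45516267480744, 'dist_coeffs': array([-0.05371464,  0.        ,  0.        ,  0.        ,  0.        ]), 'xyz': array([135.18122505, 512.56990533, 373.62546014]), 'attitude': array([ 0.82666274, -0.13787209, -0.08986371,  0.53809341])}
bin []
lid []
loading_spot []
pocket_zone []
lid_grip []
lid []
bin []
```

View pics/top0.png

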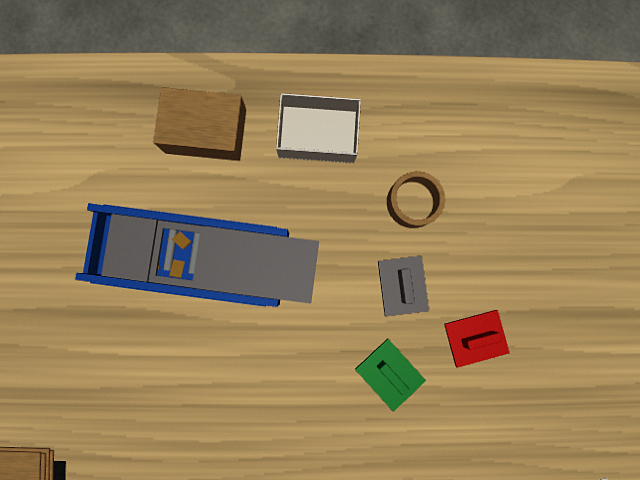

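View pics/scene0.png

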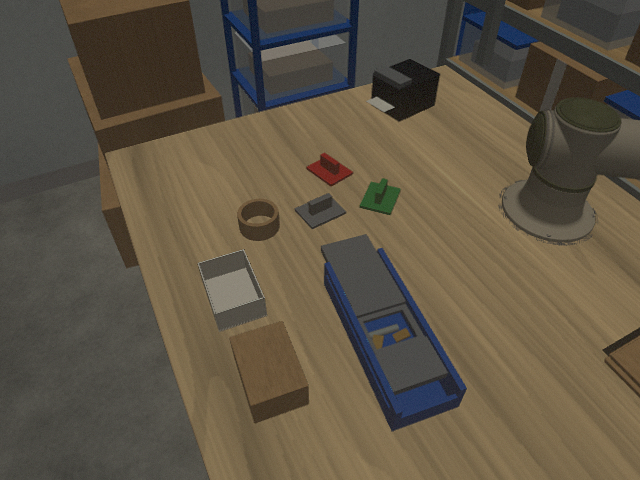

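Top view: the grey lid is at about (404,286), with its handle near vertical in the picture. Green is at (390,375) and red at (477,338). The bin runs from (80,240) to its loading end at about (315,270), with the pocket near (178,253). I'll zoom in for the corners.

```bash
python3 - <<'E'
import cv2
a=cv2.imread('pics/top0.png')
cv2.imwrite('pics/z1.png',cv2.resize(a[195:315,65:325],None,fx=3,fy=3,interpolation=cv2.INTER_CUBIC))
cv2.imwrite('pics/z2.png',cv2.resize(a[240:330,360:450],None,fx=6,fy=6,interpolation=cv2.INTER_CUBIC))
E
```

```text
(no output)
```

View pics/z1.png

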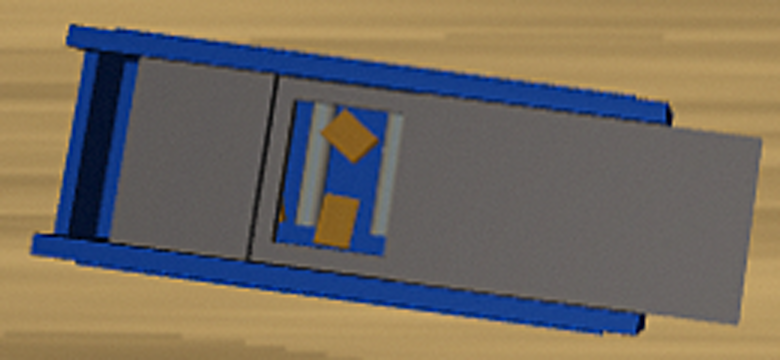

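View pics/z2.png

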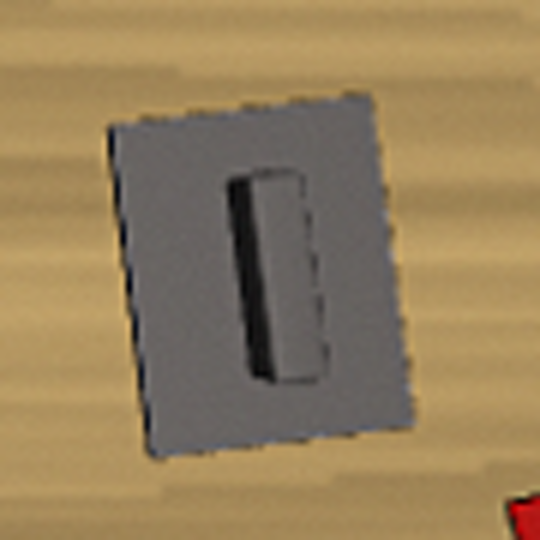

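```bash
python3 - <<'E'
from h import *
from scipy.optimize import least_squares
ci=cams.camera_info('top')
f1=lambda x,y:((x+.5)/3-.5+65,(y+.5)/3-.5+195)
f2=lambda x,y:((x+.5)/6-.5+360,(y+.5)/6-.5+240)
C=dict(fl=onz(ci,f1(72,25),68),nl=onz(ci,f1(34,235),68),fr=onz(ci,f1(668,102),68),nr=onz(ci,f1(641,315),68))
for k,v in C.items(): print(k,v.round(1))
D=[onz(ci,f1(*p),60) for p in [(762,139),(739,324),(277,75),(248,261)]]
print(np.round(D,1))
L=[onz(ci,f2(*p),8) for p in [(110,128),(372,95),(413,426),(152,457)]]
H=[onz(ci,f2(*p),44) for p in [(250,176),(302,172),(328,375),(275,381)]]
print('lid',np.mean(L,0),np.round(L,1)); print('h',np.mean(H,0),np.round(H,1))
for a,b in [(0,3),(1,2)]: 
  d=L[b]-L[a]; print(np.degrees(np.arctan2(d[1],d[0])),np.linalg.norm(d))
for a,b in [(0,1),(3,2)]: 
  d=L[b]-L[a]; print(np.degrees(np.arctan2(d[1],d[0])),np.linalg.norm(d))
d=H[2]-H[1];print(np.degrees(np.arctan2(d[1],d[0])),np.linalg.norm(d))
s=np.linalg.norm(C['fl']-C['fr']),np.linalg.norm(C['nl']-C['nr']),np.linalg.norm(C['fl']-C['nl']),np.linalg.norm(C['fr']-C['nr']);print(s)
# bin pose by fit
P=np.array([[65,170],[-65,170],[65,-170],[-65,-170]])
M=np.array([C[k][:2] for k in ['fl','nl','fr','nr']])
def res(p,P):
    c,s_=np.cos(p[2]),np.sin(p[2]); return (np.c_[c*P[:,0]-s_*P[:,1]+p[0],s_*P[:,0]+c*P[:,1]+p[1]]-M).ravel()
best=None
for sg in [1,-1]:
  for th in [0,1.57,3.14,-1.57]:
    r=least_squares(res,[M[:,0].mean(),M[:,1].mean(),th],args=(P*[sg,1],))
    if best is None or r.cost<best[0].cost: best=(r,sg)
r=best[0]; print('bin',r.x,np.degrees(r.x[2]),best[1],r.fun)
c,s_=np.cos(r.x[2]),np.sin(r.x[2])
for d in D: e=d[:2]-r.x[:2]; print('deck in bin',c*e[0]+s_*e[1],-s_*e[0]+c*e[1])
E
```

```text
fl [647.9 292.1  68. ]
nl [530.2 308.   68. ]
fr [605.9 -43.   68. ]
nr [488.3 -29.1  68. ]
[[586.2 -95.5  60. ]
 [483.1 -83.   60. ]
 [621.  177.7  60. ]
 [516.7 190.5  60. ]]
lid [ 511.01972449 -248.22004893    8.        ] [[ 555.  -203.     8. ]
 [ 565.1 -282.1    8. ]
 [ 466.5 -293.     8. ]
 [ 457.5 -214.8    8. ]]
h [ 511.57098763 -248.61956107   44.        ] [[ 540.  -237.8   44. ]
 [ 541.2 -252.8   44. ]
 [ 483.4 -259.5   44. ]
 [ 481.7 -244.3   44. ]]
-173.09591450075018 98.14815087492084
-173.7117765085424 99.14754721955119
-82.71471980039654 79.77429107438658
-83.43290444630426 78.70818830426198
-173.3498133045345 58.133634038134964
(np.float64(337.6667440738363), np.float64(339.74995608438485), np.float64(118.68262867899799), np.float64(118.43418298666218))
bin [ 5.68088859e+02  1.31999449e+02 -1.24313998e-01] -7.1226674216492 1 [ 5.81022911  0.5445498  -5.57862729  0.72823476  5.57110507 -1.77697526
 -5.80270689  0.50419072]
deck in bin 46.15109043211895 -223.48363594783805
deck in bin -57.63363182093832 -223.87018901690047
deck in bin 46.874609966528205 51.89494903376853
deck in bin -58.25029008587507 51.71329374238151
```

```bash
cat > fit.py <<'E'
from h import *
from scipy.optimize import least_squares
ci=cams.camera_info('top')
f1=lambda x,y:((x+.5)/3-.5+65,(y+.5)/3-.5+195)
px=[(72,25),(31,254),(668,102),(640,332)]
P=np.array([[65,170],[-65,170],[65,-170],[-65,-170]])
M=np.array([onz(ci,f1(*p),68)[:2] for p in px])
def res(p):
    c,s_=np.cos(p[2]),np.sin(p[2]); return (np.c_[c*P[:,0]-s_*P[:,1]+p[0],s_*P[:,0]+c*P[:,1]+p[1]]-M).ravel()
r=least_squares(res,[568,132,-.124]); print(r.x,np.degrees(r.x[2]),r.fun.round(1))
c,s=np.cos(r.x[2]),np.sin(r.x[2])
for p in [(762,139),(739,324),(277,75),(248,261)]:
    e=onz(ci,f1(*p),60)[:2]-r.x[:2]; print('deck in bin',c*e[0]+s*e[1],-s*e[0]+c*e[1])
B=lambda x,y,z:[c*x-s*y+r.x[0],s*x+c*y+r.x[1],z]
print('load',B(0,-110,90))
for n in ['top','scene']:
    im=cv2.imread(f'pics/{n}0.png'); cc=cams.camera_info(n)
    im=cv2.resize(im,None,fx=3,fy=3,interpolation=cv2.INTER_CUBIC)
    def pl(pts,col):
        q=proj(cc,np.array(pts)); q=((q+.5)*3-.5)
        cv2.polylines(im,[np.round(q*8).astype(int)],True,col,1,cv2.LINE_AA,3)
    pl([B(65,170,68),B(-65,170,68),B(-65,-170,68),B(65,-170,68)],(0,255,255))
    pl([B(53,170,68),B(-53,170,68),B(-53,-170,68),B(53,-170,68)],(0,255,0))
    pl([B(53,-155,60),B(-53,-155,60),B(-53,-35,60),B(53,-35,60)],(0,0,255))
    pl([B(53,52,60),B(-53,52,60),B(-53,-32,60),B(53,-32,60)],(255,0,255))
    t=np.radians(6.5); d=np.array([np.cos(t),np.sin(t),0]);e=np.array([-np.sin(t),np.cos(t),0]);L=np.array([511.3,-248.4,8])
    pl([L+50*d+40*e,L+50*d-40*e,L-50*d-40*e,L-50*d+40*e],(0,255,0))
    Z=np.array([0,0,36]);pl([Z+L+30*d+8*e,Z+L+30*d-8*e,Z+L-30*d-8*e,Z+L-30*d+8*e],(0,0,255))
    if n=='top': cv2.imwrite('pics/f_top.png',im[580:1000,210:1000]);cv2.imwrite('pics/f_lid.png',im[720:990,1000:1400])
    else: cv2.imwrite('pics/f_scene.png',im[690:1290,900:1500]);cv2.imwrite('pics/f_lid2.png',im[500:750,800:1200])
E
python3 fit.py
```

```text
[ 5.63145877e+02  1.32421238e+02 -1.22229595e-01] -7.0032399087257335 [ 0.5  1.1 -0.4 -0.2  1.  -1.3 -1.1  0.3]
deck in bin 50.64269183785187 -223.39531430422815
deck in bin -53.142610688531946 -223.56553747078385
deck in bin 51.94020942110112 51.981164348378904
deck in bin -53.18484090397122 52.01863198341408
load [np.float64(549.73407500107), np.float64(23.241919601082742), 90]
```

View pics/f_top.png

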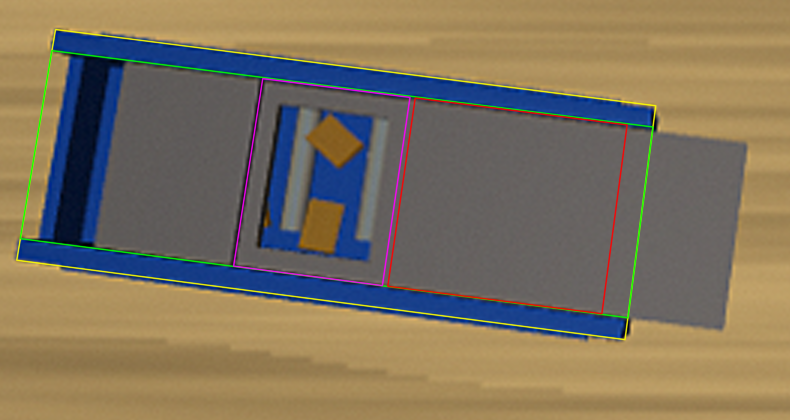

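View pics/f_scene.png

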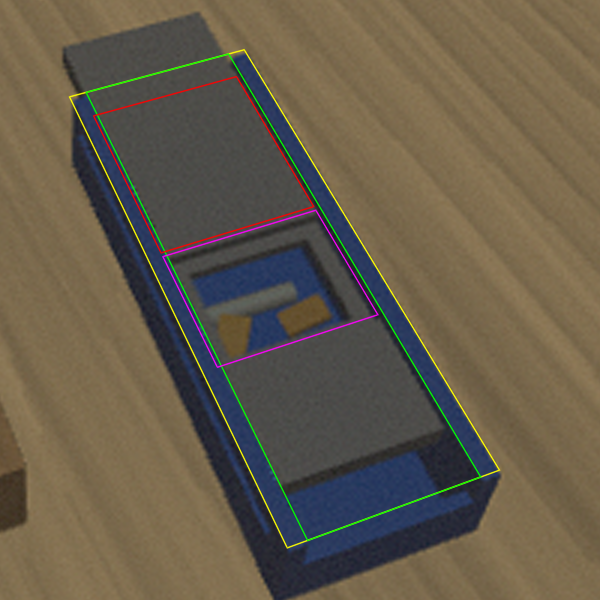

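View pics/f_lid.png

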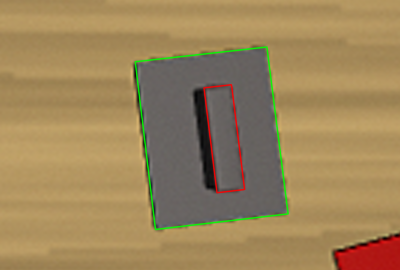

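View pics/f_lid2.png

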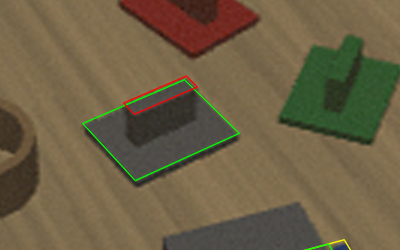

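The top-view fit agrees with the rails to about 1 mm. The pocket spans bin y of about -32 to 52, so its centre is near y = 10. Next I turn the wrist and take a close look over the bin on the way.

play_rows(steps=[[[0,0,0],[0,0,-0.169]],[[0,0,0],[0,0,-0.169]],[[0,0,0],[0,0,-0.169]],[[0,0,0],[0,0,-0.169]],[[-0.0461,0.0314,0],[0,0,0]],[[-0.0461,0.0314,0],[0,0,0]],[[-0.0461,0.0314,0],[0,0,0]],[[-0.0461,0.0314,0],[0,0,0]],[[-0.0461,0.0314,0],[0,0,0]],[[-0.0461,0.0314,0],[0,0,0]],[[-0.0461,0.0314,0],[0,0,0]],[[-0.0461,0.0314,0],[0,0,0]],[[-0.0461,0.0314,0],[0,0,0]],[[-0.0461,0.0314,0],[0,0,0]],[[-0.0461,0.0314,0],[0,0,0]],[[-0.0461,0.0314,0],[0,0,0]],[[0,0,0],[0,0,0]],[[0,0,0],[0,0,0]],[[0,0,0],[0,0,0]]])

```text
time_s: 3.1
eef_pos: [540.1, 100.8, 231.3]
ee_rot: [-0.0, 0.665, 0.747, -0.0]
force: [-0.6, 0.3, 0.6]
grip_width: 1.002
```

```bash
cat >> h.py <<'E'
def yaw(s=None):
    m=Rq((s or ctrl.sense())['ee_rot']).as_matrix(); return np.degrees(np.arctan2(m[1,0],m[0,0])), np.degrees(np.arccos(-m[2,2]))
BIN=[563.15,132.42,-.12223]
def Bp(x,y,z,b=None):
    b=b or BIN; c,s=np.cos(b[2]),np.sin(b[2]); return [c*x-s*y+b[0],s*x+c*y+b[1],z]
def inbin(p,b=None):
    b=b or BIN; c,s=np.cos(b[2]),np.sin(b[2]); e=np.array(p[:2])-b[:2]; return np.array([c*e[0]+s*e[1],-s*e[0]+c*e[1]])
def overlay(n,fn,polys,k=1.25):
    cc=cams.camera_info(n); im=cams.capture(n)[:,:,::-1]; np.save('pics/'+fn+'.npy',im)
    im=cv2.resize(im,None,fx=k,fy=k,interpolation=cv2.INTER_CUBIC)
    for pts,col in polys:
        q=(proj(cc,np.array(pts))+.5)*k-.5
        cv2.polylines(im,[np.round(q*8).astype(int)],True,col,1,cv2.LINE_AA,3)
    cv2.imwrite('pics/'+fn+'.png',im); return cc
RAILS=[([Bp(65,170,68),Bp(-65,170,68),Bp(-65,-170,68),Bp(65,-170,68)],(0,255,255)),([Bp(53,170,68),Bp(-53,170,68),Bp(-53,-170,68),Bp(53,-170,68)],(0,255,0)),([Bp(53,52,60),Bp(-53,52,60),Bp(-53,-32,60),Bp(53,-32,60)],(255,0,255))]
E
python3 - <<'E'
from h import *
s=ctrl.sense(); print(s['time_s'],s['eef_pos'],yaw(s),s['joints'])
cc=overlay('wrist','w1',RAILS)
import json; json.dump({k:(list(map(float,v)) if hasattr(v,'__len__') else v) for k,v in cc.items()},open('w1.json','w'))
E
```

```text
3.1 [540.05377266 100.77260612 231.34552207] (np.float64(96.58639419486072), np.float64(0.017252254245045485)) [-2.89175541e-02  3.66839906e-01  1.42276056e+00  1.81892768e-04
  1.35223538e+00 -1.71470763e+00]
```

View pics/w1.png

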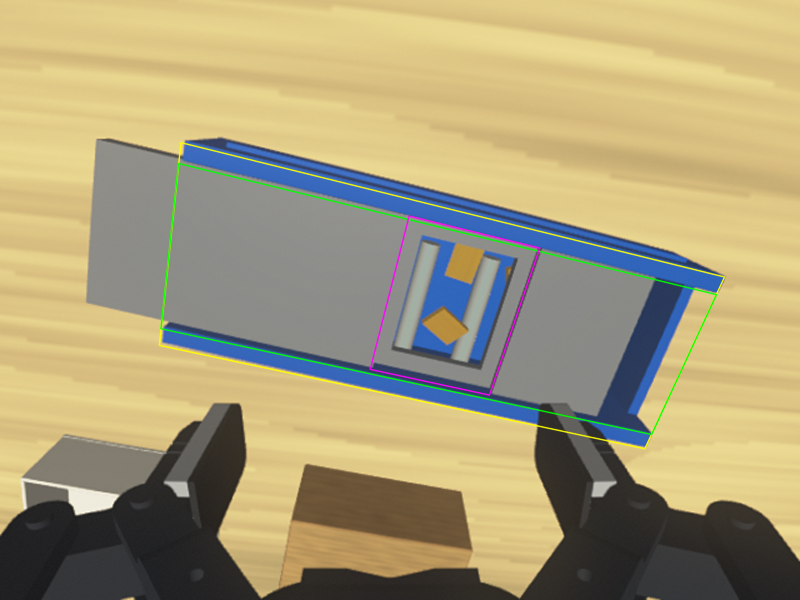

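The wrist view confirms the bin pose: the overlay lies on the rails to within about 2 mm. I'll refine the fit from this closer picture.

```bash
python3 - <<'E'
import numpy as np,cv2
a=np.load('pics/w1.npy')
k=5
cs=[a[105:165,120:200],a[230:300,100:180][:60],a[195:255,520:600],a[310:370,460:540]]
cs=[cv2.resize(np.ascontiguousarray(c),None,fx=k,fy=k,interpolation=cv2.INTER_CUBIC) for c in cs]
cv2.imwrite('pics/z3.png',np.vstack([np.hstack(cs[:2]),np.hstack(cs[2:])]))
E
```

```text
(no output)
```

View pics/z3.png

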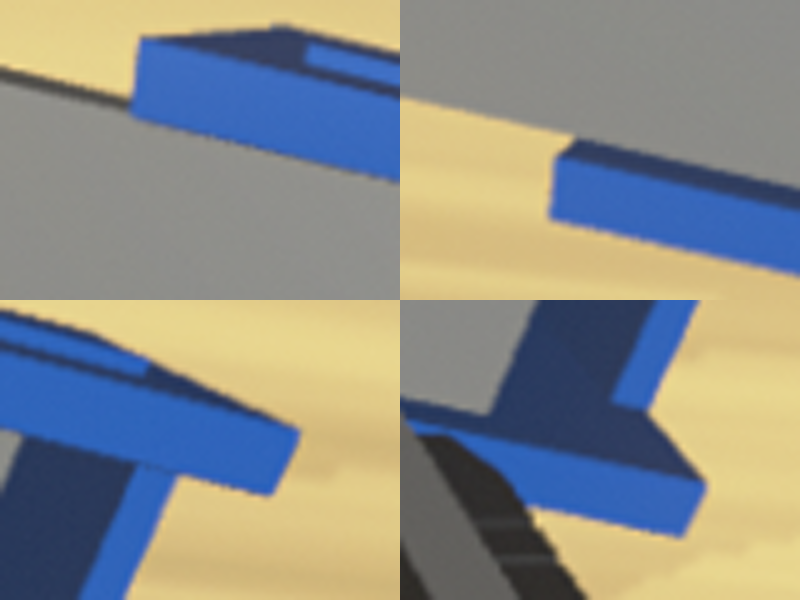

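```bash
python3 - <<'E'
from h import *
import json
from scipy.optimize import least_squares
ci=json.load(open('w1.json'))
g=lambda x,y,ox,oy:((x+.5)/5-.5+ox,(y+.5)/5-.5+oy)
px=[g(140,38,120,105),g(132,115,120,105),g(156,157,100,230),g(150,220,100,230),g(301,131,520,195),g(271,196,520,195),g(307,187,460,310),g(283,238,460,310)]
P=np.array([[-65,-170],[-53,-170],[53,-170],[65,-170],[-65,170],[-53,170],[53,170],[65,170]])
M=np.array([onz(ci,p,68)[:2] for p in px])
def res(p): return (np.array([Bp(x,y,68,list(p))[:2] for x,y in P])-M).ravel()
r=least_squares(res,BIN); print(r.x,r.fun.reshape(-1,2).round(1).tolist())
# pocket edges, from 1.25x picture coordinates
for p in [(408,216),(371,368),(540,248),(491,393)]:
    print(inbin(onz(ci,(p[0]/1.25,p[1]/1.25),60),list(r.x)))
E
```

```text
[ 5.61857361e+02  1.33783329e+02 -1.25876370e-01] [[-0.6, -0.7], [0.3, -1.0], [-0.4, -0.8], [0.3, -1.0], [-0.3, 1.0], [0.6, 1.0], [-0.5, 0.9], [0.7, 0.7]]
[-51.10294738 -33.57782418]
[ 53.82495394 -32.21718958]
[-51.60178113  51.26977011]
[52.83064552 52.06735529]
```

play_rows(steps=[[[-0.0573,-0.0114,0.0167],[0,0,0]],[[-0.0573,-0.0114,0.0167],[0,0,0]],[[-0.0573,-0.0114,0.0167],[0,0,0]],[[-0.0573,-0.0114,0.0167],[0,0,0]],[[-0.0573,-0.0114,0.0167],[0,0,0]],[[-0.0573,-0.0114,0.0167],[0,0,0]],[[-0.0573,-0.0114,0.0167],[0,0,0]],[[-0.0573,-0.0114,0.0167],[0,0,0]],[[0,0,0],[0,0,0]],[[0,0,0],[0,0,0]],[[0,0,0],[0,0,0]]])

```text
time_s: 4.25
eef_pos: [512.2, -247.9, 131.7]
ee_rot: [0.0, 0.665, 0.747, 0.0]
force: [0.0, 0.1, 0.7]
grip_width: 0.998
```

```bash
sed -i 's/^BIN=.*/BIN=[562.4,133.2,-.1243]/' h.py; python3 - <<'E'
from h import *
s=ctrl.sense(); print(s['time_s'],s['eef_pos'],yaw(s),s['joints'],s['force'])
t=np.radians(6.5); d=np.array([np.cos(t),np.sin(t),0]);e=np.array([-np.sin(t),np.cos(t),0]);L=np.array([511.3,-248.4,8])
Z=np.array([0,0,36])
cc=overlay('wrist','w2',[([L+50*d+40*e,L+50*d-40*e,L-50*d-40*e,L-50*d+40*e],(0,255,0)),([Z+L+30*d+8*e,Z+L+30*d-8*e,Z+L-30*d-8*e,Z+L-30*d+8*e],(0,0,255))])
import json; json.dump({k:(list(map(float,v)) if hasattr(v,'__len__') else v) for k,v in cc.items()},open('w2.json','w'))
E
```

```text
4.25 [ 512.17690525 -247.92648268  131.65168013] (np.float64(96.6386659142092), np.float64(0.034241640117670176)) [-6.56742228e-01  5.00862957e-01  1.49467217e+00  2.16376943e-04
  1.14549334e+00 -2.34349442e+00] [0.03980158 0.08883662 0.73907871]
```

View pics/w2.png

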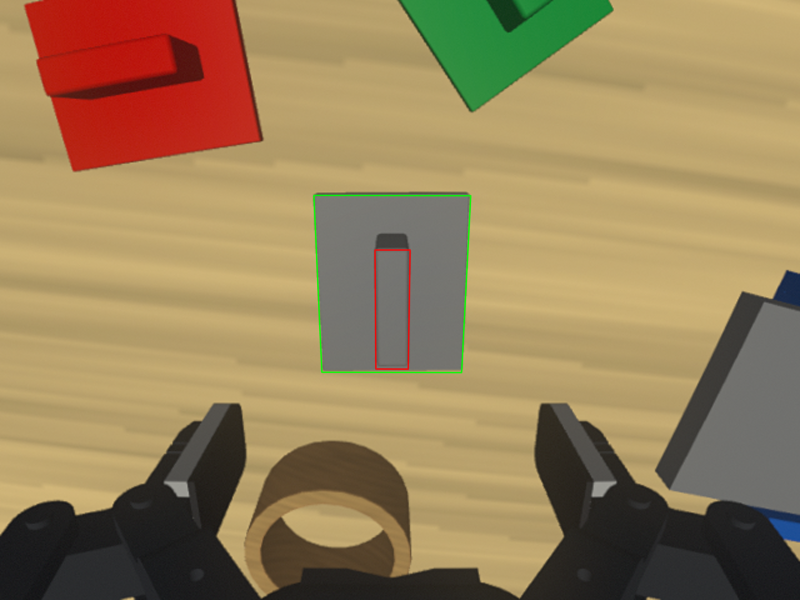

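The overlay matches the lid exactly, so I'm descending and gripping.

play_rows(steps=[[[-0.0005,-0.0013,0.032],[0,0,0]],[[0,0,0.032],[0,0,0]],[[0,0,0.032],[0,0,0]],[[0,0,0.032],[0,0,0]],[[0,0,0.0096],[0,0,0]],[[0,0,0.0096],[0,0,0]],[[0,0,0.0096],[0,0,0]],[[0,0,0],[0,0,0]],[[0,0,0],[0,0,0]],[[0,0,0],[0,0,0]]])

```text
time_s: 5.3
eef_pos: [511.1, -250.0, 14.2]
ee_rot: [0.001, 0.666, 0.746, 0.0]
force: [0.1, -0.5, -0.3]
grip_width: 1.002
```

play_rows(steps=[[[0,0,0],[0,0,0]],[[0,0,0],[0,0,0]],[[0,0,0],[0,0,0]],[[0,0,0],[0,0,0]],[[0,0,0],[0,0,0]],[[0,0,0],[0,0,0]],[[0,0,0],[0,0,0]],[[0,0,0],[0,0,0]],[[0,0,0],[0,0,0]],[[0,0,0],[0,0,0]],[[0,0,0],[0,0,0]],[[0,0,0],[0,0,0]]], grip=1, squeeze=40)

```text
time_s: 6.5
eef_pos: [510.9, -249.7, 13.6]
ee_rot: [0.0, 0.666, 0.746, 0.0]
force: [-0.6, 2.8, 5.2]
grip_width: 0.181
```

play_rows(steps=[[[0,0,-0.005],[0,0,0]],[[0,0,-0.015],[0,0,0]],[[0,0,-0.03],[0,0,0]],[[0,0,-0.03],[0,0,0]],[[0,0,-0.03],[0,0,0]],[[0,0,-0.03],[0,0,0]],[[0,0,-0.015],[0,0,0]],[[0,0,0],[0,0,0.075]],[[0,0,0],[0,0,0.08]],[[0,0,0],[0,0,0.08]],[[0,0,0],[0,0,0.07]],[[0,0,0],[0,0,0]],[[0,0,0],[0,0,0]],[[0,0,0],[0,0,0]]])

```text
time_s: 7.9
eef_pos: [510.7, -249.8, 129.6]
ee_rot: [-0.0, 0.75, 0.662, -0.0]
force: [-1.0, 1.1, -2.9]
grip_width: 0.179
```

```bash
python3 - <<'E'
from h import *
s=ctrl.sense(); print(s['time_s'],s['eef_pos'],yaw(s),s['force'],s['grip_width'])
y,_=yaw(s); t=np.radians(y); ex=np.array([np.cos(t),np.sin(t)]); ey=np.array([np.sin(t),-np.cos(t)])
T=np.array(Bp(0,-110,0)[:2]); D=T-s['eef_pos'][:2]
print(T,D,'tool mm',D@ex,D@ey)
save(cams.capture('wrist'),'w3.png')
E
```

```text
7.9 [ 510.74677398 -249.7757884   129.64010483] (np.float64(82.875298161128), np.float64(0.016454439277005534)) [-0.96144644  1.06214331 -2.85606392] 0.17865179464654793
[548.7621819   24.04868339] [ 38.01540792 273.82447179] tool mm 276.4251758551806 3.759619932043539
```

View pics/w3.png

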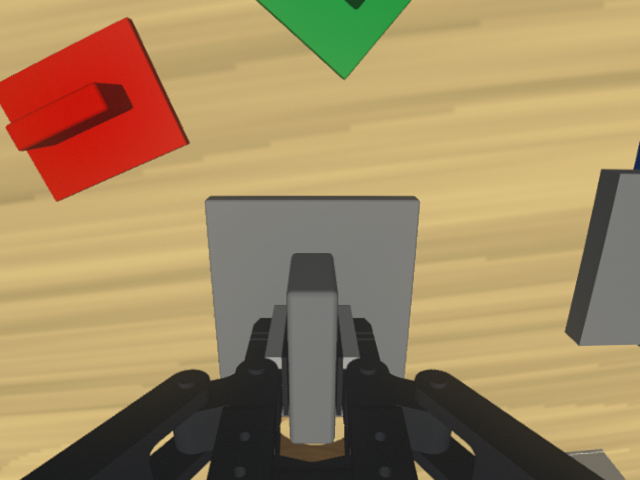

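The lid is held square in the jaws. I'm moving it above the loading spot.

play_rows(steps=[[[0.03,0.0006,0],[0,0,0]],[[0.05,0.0006,0],[0,0,0]],[[0.055,0.0006,0],[0,0,0]],[[0.055,0.0006,0],[0,0,0]],[[0.055,0.0006,0],[0,0,0]],[[0.055,0.0006,0],[0,0,0]],[[0.04,0.0006,0],[0,0,0]],[[0.0286,0.0003,0],[0,0,0]],[[0,0,0.015],[0,0,0]],[[0,0,0.015],[0,0,0]],[[0,0,0],[0,0,0]],[[0,0,0],[0,0,0]],[[0,0,0],[0,0,0]]])

```text
time_s: 9.25
eef_pos: [549.0, 23.3, 107.5]
ee_rot: [0.0, 0.75, 0.661, 0.0]
force: [-0.2, -0.2, -2.7]
grip_width: 0.18
```

```bash
cat > chk.py <<'E'
from h import *
import sys
s=ctrl.sense(); print(s['time_s'],s['eef_pos'],yaw(s),s['force'],s['wrist_torque'],s['grip_width'],'inbin',inbin(s['eef_pos']))
p=s['eef_pos']; y,_=yaw(s); t=np.radians(y-90); d=np.array([np.cos(t),np.sin(t),0]);e=np.array([-np.sin(t),np.cos(t),0]);L=np.array([p[0],p[1],p[2]-5.6])
overlay(sys.argv[1],sys.argv[2],RAILS+[([L+50*d+40*e,L+50*d-40*e,L-50*d-40*e,L-50*d+40*e],(0,0,255))])
E
python3 chk.py wrist w4
```

```text
9.25 [548.96759217  23.34651013 107.52038976] (np.float64(82.76005770948053), np.float64(0.028962194292059294)) [-0.17525554 -0.19691718 -2.74212886] [ 0.02846639 -0.0176076   0.0545646 ] 0.1797373058863454 inbin [   0.29088102 -110.67128898]
```

View pics/w4.png

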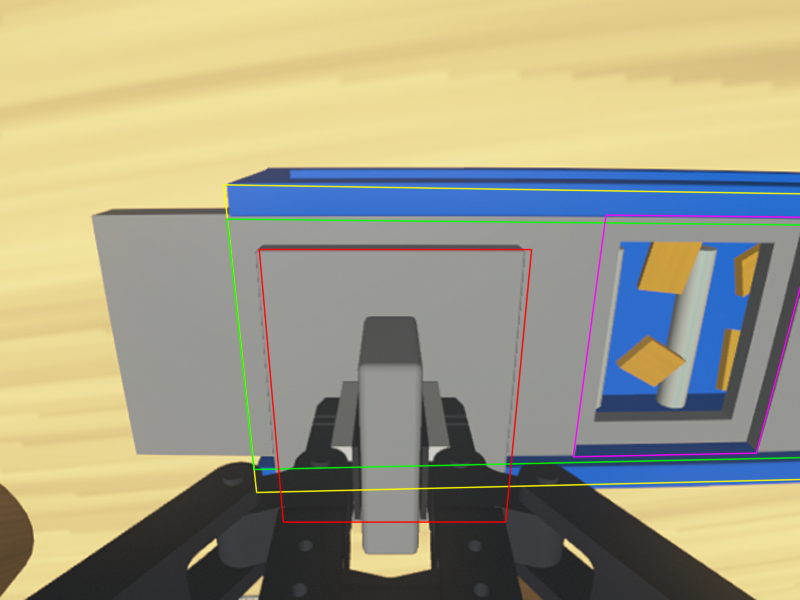

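```bash
python3 - <<'E'
import numpy as np,cv2
a=np.load('pics/w4.npy')
b=np.ascontiguousarray(a[125:265,170:640]); 
cv2.imwrite('pics/z4.png',cv2.resize(b[:, :235],None,fx=3.4,fy=3.4,interpolation=cv2.INTER_CUBIC))
cv2.imwrite('pics/z5.png',cv2.resize(b[:, 235:],None,fx=3.4,fy=3.4,interpolation=cv2.INTER_CUBIC))
E
```

```text
(no output)
```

View pics/z4.png

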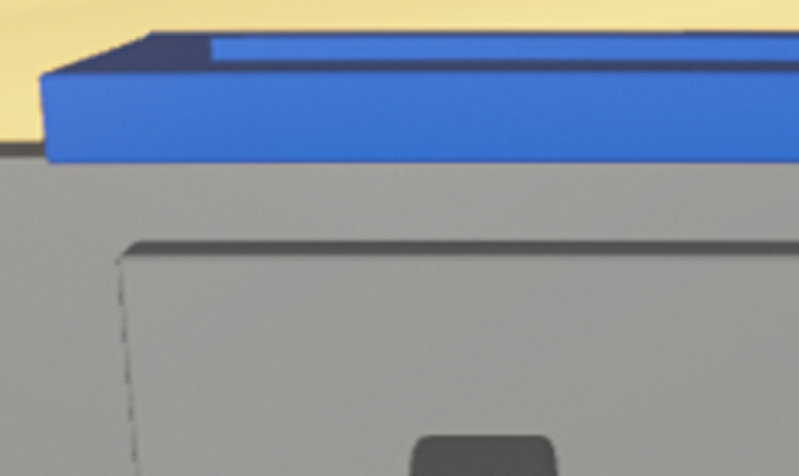

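View pics/z5.png

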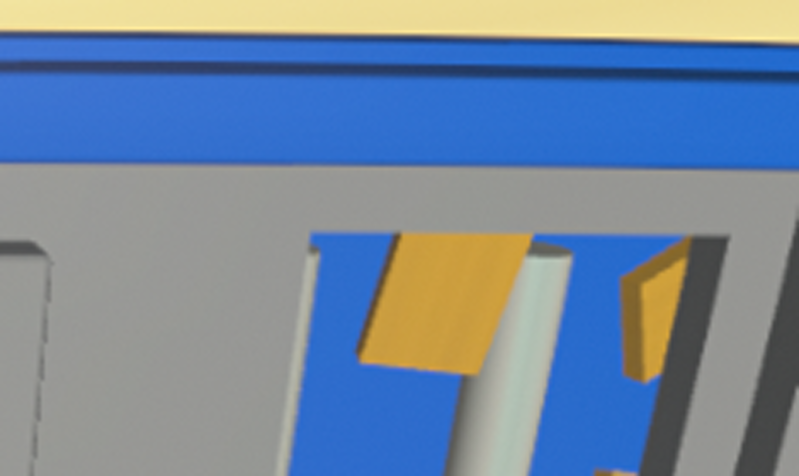

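```bash
python3 - <<'E'
from h import *
ci=cams.camera_info('wrist')
g=lambda x,y,o=0:((x+.5)/3.4-.5+170+o,(y+.5)/3.4-.5+125)
p=ctrl.sense()['eef_pos']; y,_=yaw(); t=np.radians(y-90); d=np.array([np.cos(t),np.sin(t)]);e=np.array([-np.sin(t),np.cos(t)])
r=[onz(ci,g(*q),68)[:2] for q in [(48,163),(400,162),(799,163),(400,165,235),(799,170,235)]]
for q in r: print('rail inner, bin', inbin(q), 'tool', (q-p[:2])@d,(q-p[:2])@e)
r=[onz(ci,g(*q),68)[:2] for q in [(42,75),(400,72),(799,73)]]
for q in r: print('rail outer, bin', inbin(q))
for z in (p[2]-5.6,p[2]-9,p[2]-12):
  for q in [(118,258),(52,258,235)]:
    w=onz(ci,g(*q),z)[:2]; print('lid',z,(w-p[:2])@d,(w-p[:2])@e)
print('pocket near edge? ')
E
```

```text
rail inner, bin [ -53.9533152  -168.63533765] tool -54.14355769895136 -58.19238992283415
rail inner, bin [ -53.84280003 -122.71977054] tool -54.11980446464242 -12.27669596121762
rail inner, bin [-53.69330254 -70.88030649] tool -54.068262718268876 39.56295803362722
rail inner, bin [-53.69137506 -17.78834997] tool -54.166657428319965 92.6548234060472
rail inner, bin [-53.61669577  38.06785825] tool -54.197523769521425 148.5110730226334
rail outer, bin [ -65.24758107 -168.32019904]
rail outer, bin [ -65.32661935 -122.49104076]
rail outer, bin [-65.21095191 -71.64791544]
lid 102.00517201976643 -49.48378149821994 -40.95663799940158
lid 102.00517201976643 -49.484194524545536 38.26009776490131
lid 98.60517201976643 -48.67947035926354 -41.86383713469842
lid 98.60517201976643 -48.67989288214172 39.1742980237944
lid 95.60517201976643 -47.96978406018433 -42.664306959960356
lid 95.60517201976643 -47.97021496237363 39.980945311053
pocket near edge?
```

play_rows(steps=[[[0.0009,-0.0016,0.015],[0,0,0]],[[0,0,0.0137],[0,0,0]],[[0,0,0],[0,0,0]],[[0,0,0],[0,0,0]],[[0,0,0],[0,0,0]]])

```text
time_s: 9.8
eef_pos: [547.8, 24.9, 85.9]
ee_rot: [0.0, 0.75, 0.661, 0.0]
force: [-0.3, -1.1, -2.2]
grip_width: 0.181
```

```bash
python3 chk.py wrist w5; python3 - <<'E'
import numpy as np,cv2
a=np.load('pics/w5.npy')
b=np.ascontiguousarray(a[125:265,170:640]); 
cv2.imwrite('pics/z6.png',cv2.resize(b[:, :235],None,fx=3.4,fy=3.4,interpolation=cv2.INTER_CUBIC))
cv2.imwrite('pics/z7.png',cv2.resize(b[:, 235:],None,fx=3.4,fy=3.4,interpolation=cv2.INTER_CUBIC))
E
```

```text
9.8 [547.84381016  24.86227436  85.91092099] (np.float64(82.81885105998852), np.float64(0.024484066815938666)) [-0.2822609  -1.0957736  -2.15090151] [-0.03282852  0.02619093  0.05341937] 0.18088167747448247 inbin [  -1.01215536 -109.30654601]
```

View pics/w5.png

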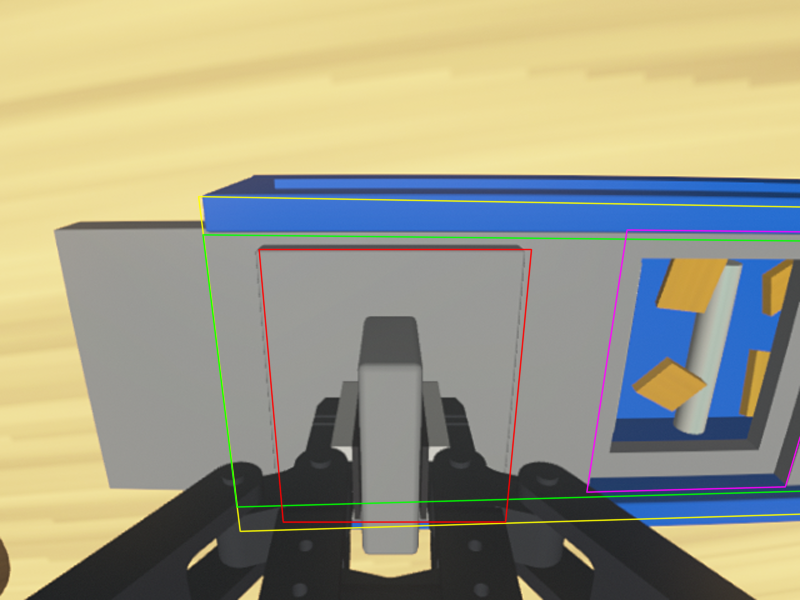

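View pics/z6.png

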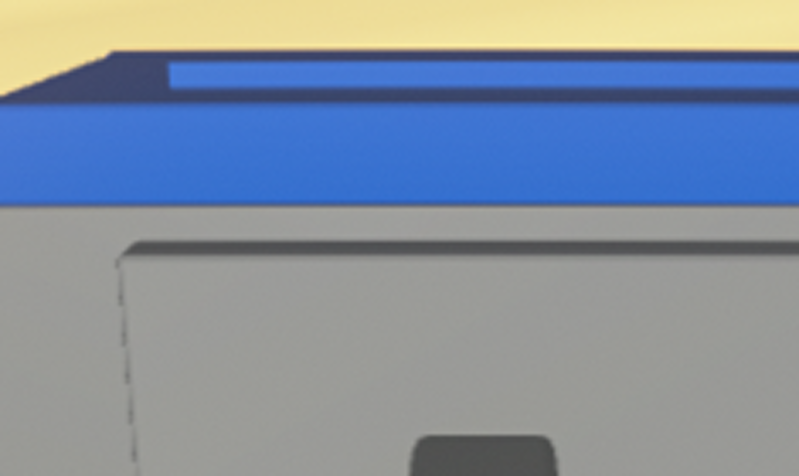

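View pics/z7.png

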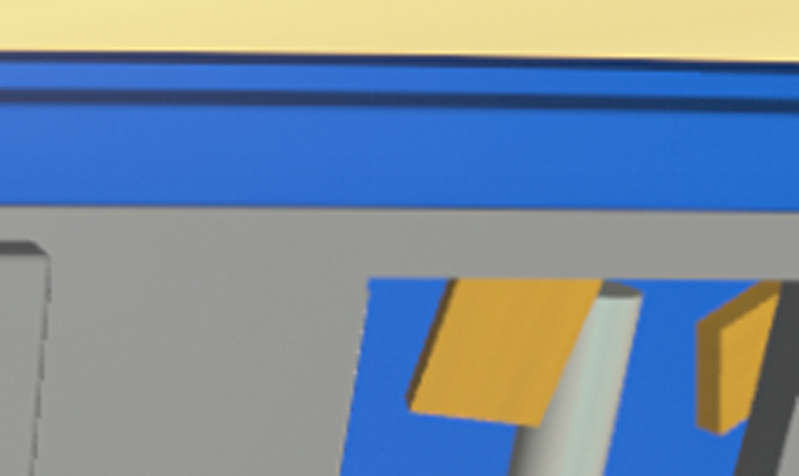

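```bash
python3 - <<'E'
from h import *
ci=cams.camera_info('wrist')
g=lambda x,y,o=0:((x+.5)/3.4-.5+170+o,(y+.5)/3.4-.5+125)
p=ctrl.sense()['eef_pos']; y,_=yaw(); t=np.radians(y-90); d=np.array([np.cos(t),np.sin(t)]);e=np.array([-np.sin(t),np.cos(t)])
for q in [(10,206),(400,205),(799,206),(400,208,235),(799,211,235)]:
    w=onz(ci,g(*q),68)[:2]; print('rail inner, bin', inbin(w), 'tool', (w-p[:2])@d,(w-p[:2])@e)
for q in [(118,258),(52,258,235)]:
    w=onz(ci,g(*q),p[2]-5.6)[:2]; print('lid',(w-p[:2])@d,(w-p[:2])@e, inbin(w))
# far rail inner edge in w5.png near (640,~497)(top edge of far rail inner)
# pocket left edge of deck
im=np.load('pics/w5.npy'); cv2.imwrite('pics/z8.png',cv2.resize(np.ascontiguousarray(im[370:430,460:640]),None,fx=4.4,fy=4.4,interpolation=cv2.INTER_CUBIC))
E
```

```text
rail inner, bin [ -53.79747232 -165.64227496] tool -52.75433264938145 -56.378426175824345
rail inner, bin [ -53.73218307 -120.33249719] tool -52.73950733091673 -11.068603794472457
rail inner, bin [-53.62423789 -74.20829602] tool -52.68293318347202 35.05568898697092
rail inner, bin [-53.60260881 -26.96099149] tool -52.71392593315652 82.30298830328019
rail inner, bin [-53.70203749  22.70675189] tool -52.868672146637834 131.9705901372234
lid -49.46959195399874 -40.938500964404696 [ -50.4955374  -150.20601771]
lid -49.47503372066628 38.282119126833614 [-50.41274697 -70.98544069]
```

View pics/z8.png

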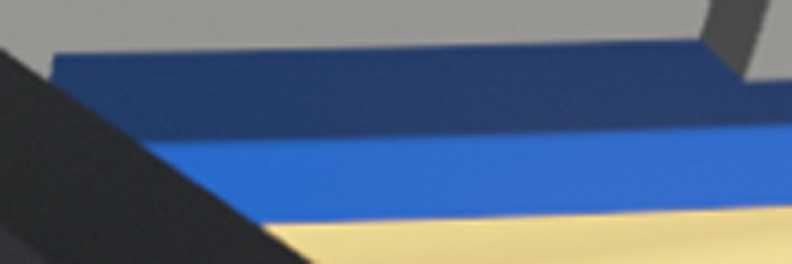

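```bash
python3 - <<'E'
from h import *
ci=cams.camera_info('wrist')
p=ctrl.sense()['eef_pos']; y,_=yaw(); t=np.radians(y-90); d=np.array([np.cos(t),np.sin(t)])
g=lambda x,y:((x+.5)/4.4-.5+460,(y+.5)/4.4-.5+370)
for q in [(300,139),(700,129)]:
    w=onz(ci,g(*q),68)[:2]; print(inbin(w),(w-p[:2])@d)
E
```

```text
[52.0285915  -5.73826923] 52.89357198917062
[52.37925961 41.20022177] 53.19196200192051
```

The lid is centred between the rails (edge at -49.5 mm against inner faces at -52.7 and +53.1). I'm lowering it onto the deck.

play_rows(steps=[[[0,-0.0004,0.005],[0,0,0]],[[0,0,0.005],[0,0,0]],[[0,0,0.002],[0,0,0]],[[0,0,0.002],[0,0,0]],[[0,0,0.001],[0,0,0]],[[0,0,0.001],[0,0,0]],[[0,0,0],[0,0,0]],[[0,0,0],[0,0,0]]])

```text
time_s: 10.65
eef_pos: [547.4, 24.9, 73.8]
ee_rot: [0.0, 0.75, 0.661, 0.0]
force: [-0.0, 0.4, -3.1]
grip_width: 0.184
```

play_rows(steps=[[[0,0,0.0008],[0,0,0]],[[0,0,0.0],[0,0,0]],[[0,0,0.0],[0,0,0]]])

```text
time_s: 10.95
eef_pos: [547.5, 24.9, 73.6]
ee_rot: [0.0, 0.75, 0.661, 0.0]
force: [-3.1, -0.2, 6.2]
grip_width: 0.177
```

play_rows(steps=[[[0,0,0.0008],[0,0,0]],[[0,0,0.0],[0,0,0]],[[0,0,0.0],[0,0,0]]])

```text
time_s: 11.25
eef_pos: [547.5, 24.9, 73.6]
ee_rot: [0.0, 0.75, 0.661, 0.0]
force: [-6.3, 0.3, 11.2]
grip_width: 0.182
```

play_rows(steps=[[[0,0,-0.0009],[0,0,0]],[[0.003,0,0],[0,0,0]],[[0.004,0,0],[0,0,0]],[[0.004,0,0],[0,0,0]],[[0.004,0,0],[0,0,0]],[[0,0,0],[0,0,0]]])

```text
time_s: 11.85
eef_pos: [549.5, 36.2, 73.6]
ee_rot: [0.001, 0.75, 0.661, 0.001]
force: [1.4, -2.1, 5.8]
grip_width: 0.179
```

play_rows(steps=[[[0.005,0,0],[0,0,0]],[[0.005,0,0],[0,0,0]],[[0.005,0,0],[0,0,0]],[[0.005,0,0],[0,0,0]],[[0.005,0,0],[0,0,0]],[[0.005,0,0],[0,0,0]],[[0.005,0,0],[0,0,0]],[[0.005,0,0],[0,0,0]],[[0.005,0,0],[0,0,0]],[[0.005,0,0],[0,0,0]],[[0,0,0],[0,0,0]]])

```text
time_s: 12.95
eef_pos: [554.1, 73.5, 73.6]
ee_rot: [0.001, 0.75, 0.661, 0.001]
force: [0.3, -1.9, 5.8]
grip_width: 0.182
```

```bash
python3 chk.py wrist w6
```

```text
12.95 [554.12069532  73.49198636  73.62663818] (np.float64(82.82725405463482), np.float64(0.09965602907202462)) [ 0.31078417 -1.8673603   5.76593453] [-0.30483415  0.09777268 -0.03061168] 0.18167517599877508 inbin [ -0.81281797 -60.27381775]
```

View pics/w6.png

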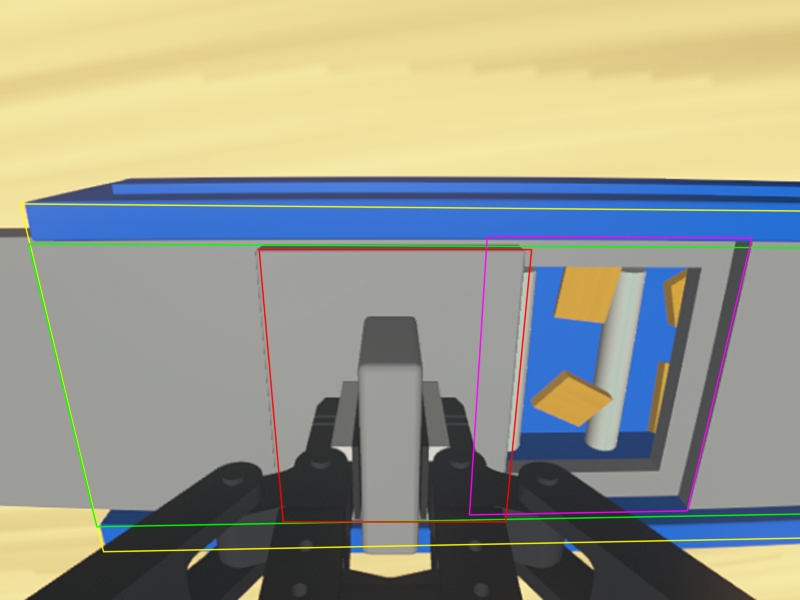

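play_rows(steps=[[[0.005,0,0],[0,0,0]],[[0.005,0,0],[0,0,0]],[[0.005,0,0],[0,0,0]],[[0.005,0,0],[0,0,0]],[[0.005,0,0],[0,0,0]],[[0.005,0,0],[0,0,0]],[[0.005,0,0],[0,0,0]],[[0.005,0,0],[0,0,0]],[[0.005,0,0],[0,0,0]],[[0.005,0,0],[0,0,0]],[[0.005,0,0],[0,0,0]],[[0.005,0,0],[0,0,0]],[[0.005,0,0],[0,0,0]],[[0,0,0],[0,0,0]]])

```text
time_s: 14.4
eef_pos: [560.0, 121.8, 73.5]
ee_rot: [0.001, 0.75, 0.662, 0.0]
force: [-0.0, -2.7, 5.1]
grip_width: 0.181
```

play_rows(steps=[[[0.0033,0,0],[0,0,0]],[[0.0033,0,0],[0,0,0]],[[0.0033,0,0],[0,0,0]],[[0.0033,0,0],[0,0,0]],[[0.0033,0,0],[0,0,0]],[[0.0033,0,0],[0,0,0]],[[0,0,0],[0,0,0]],[[0,0,0],[0,0,0]]])

```text
time_s: 15.2
eef_pos: [561.8, 136.3, 73.5]
ee_rot: [0.001, 0.75, 0.662, 0.0]
force: [-0.7, -1.9, 5.3]
grip_width: 0.181
```

```bash
python3 chk.py wrist w7;  python3 - <<'E'
import numpy as np,cv2
a=np.load('pics/w7.npy')
cv2.imwrite('pics/z9.png',cv2.resize(np.ascontiguousarray(a[180:260,380:460]),None,fx=7,fy=7,interpolation=cv2.INTER_CUBIC))
E
```

```text
15.2 [561.78334978 136.30203451  73.45629027] (np.float64(82.83201797337523), np.float64(0.06357797444044677)) [-0.66480738 -1.85278751  5.28883432] [-0.84936587  0.19255133 -0.06306203] 0.18139895329674413 inbin [-0.99648333  3.00164898]
```

View pics/w7.png

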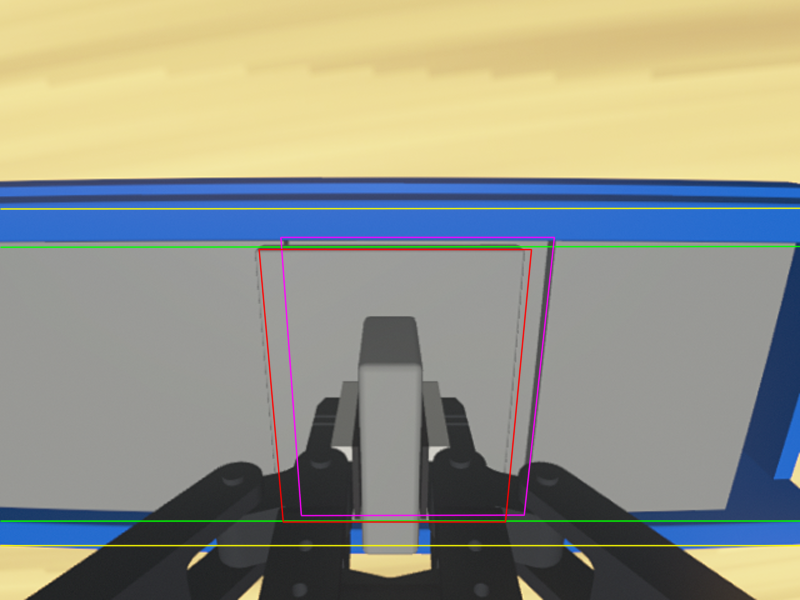

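View pics/z9.png

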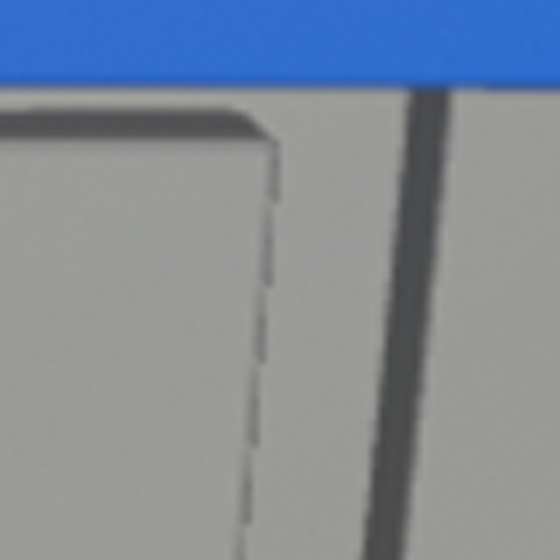

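```bash
python3 - <<'E'
from h import *
ci=cams.camera_info('wrist')
p=ctrl.sense()['eef_pos']; y,_=yaw(); t=np.radians(y-90); d=np.array([np.cos(t),np.sin(t)]);e=np.array([-np.sin(t),np.cos(t)])
g=lambda x,y:((x+.5)/7-.5+380,(y+.5)/7-.5+180)
for n,q,z in [('lid',(277,138),68),('lid',(240,555),68),('pk',(450,95),60),('pk',(408,555),60),('pkfloor',(412,95),52),('pkfloor',(365,555),52)]:
    w=onz(ci,g(*q),z)[:2]; print(n,(w-p[:2])@d,(w-p[:2])@e,inbin(w))
a=np.load('pics/w7.npy')
cv2.imwrite('pics/z10.png',cv2.resize(np.ascontiguousarray(a[180:230,195:275]),None,fx=8,fy=8,interpolation=cv2.INTER_CUBIC))
E
```

```text
lid -49.96117840222942 37.885200655890955 [-50.95319389  40.94399147]
lid -26.520006077680033 37.80961561437779 [-27.5120947   40.84838065]
pk -50.54551127537845 49.419915555325666 [-51.52767244  52.47920135]
pk -23.36794901872731 49.767245431462996 [-24.34982338  52.8033133 ]
pkfloor -48.79218406466253 49.81200962054774 [-49.77401091  52.86979741]
pkfloor -20.231236905619678 49.74867148300259 [-21.21312828  52.78205967]
```

View pics/z10.png

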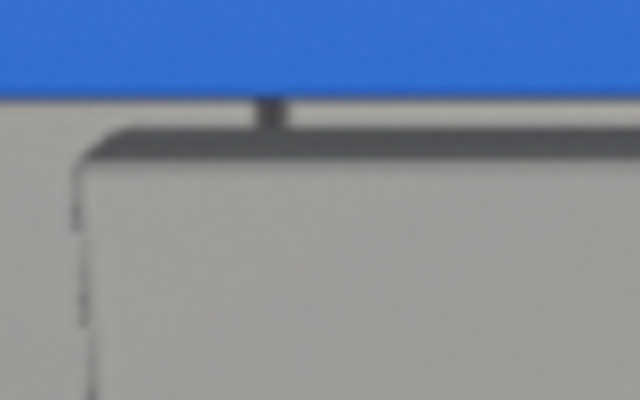

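```bash
python3 - <<'E'
from h import *
ci=cams.camera_info('wrist')
p=ctrl.sense()['eef_pos']; y,_=yaw(); t=np.radians(y-90); d=np.array([np.cos(t),np.sin(t)]);e=np.array([-np.sin(t),np.cos(t)])
g=lambda x,y:((x+.5)/8-.5+195,(y+.5)/8-.5+180)
for n,q,z in [('lid',(80,160),68),('pk',(255,108),60),('pkfloor',(290,115),52)]:
    w=onz(ci,g(*q),z)[:2]; print(n,(w-p[:2])@d,(w-p[:2])@e,inbin(w))
E
```

```text
lid -49.84916575303811 -40.81132183521116 [-50.90841174 -37.752598  ]
pk -50.50656832779089 -34.27519570440415 [-51.56023026 -31.21591263]
pkfloor -48.39610211063026 -34.20840583783075 [-49.44970776 -31.15092576]
```

play_rows(steps=[[[0.003,0,0],[0,0,0]],[[0.003,0,0],[0,0,0]],[[0.003,0,0],[0,0,0]],[[0.0015,0,0],[0,0,0]],[[0.0015,0,0],[0,0,0]],[[0,0,0],[0,0,0]],[[0,0,0],[0,0,0]],[[0,0,0],[0,0,0]]])

```text
time_s: 16.05
eef_pos: [562.4, 145.4, 73.0]
ee_rot: [-0.0, 0.75, 0.661, -0.0]
force: [0.1, -0.5, -2.5]
grip_width: 0.175
```

```bash
python3 chk.py wrist w8;  python3 - <<'E'
import numpy as np,cv2
a=np.load('pics/w8.npy')
cv2.imwrite('pics/z11.png',np.hstack([cv2.resize(np.ascontiguousarray(a[180:250,195:275]),None,fx=5,fy=5,interpolation=cv2.INTER_CUBIC),cv2.resize(np.ascontiguousarray(a[180:250,380:460]),None,fx=5,fy=5,interpolation=cv2.INTER_CUBIC)]))
E
```

```text
16.05 [562.40507849 145.38189135  72.96256186] (np.float64(82.81220151145122), np.float64(0.025734170409759834)) [ 0.10233287 -0.50515531 -2.46706147] [ 0.03440253  0.01559844 -0.02942213] 0.1753681343383191 inbin [-1.50527359 12.08853399]
```

View pics/z11.png

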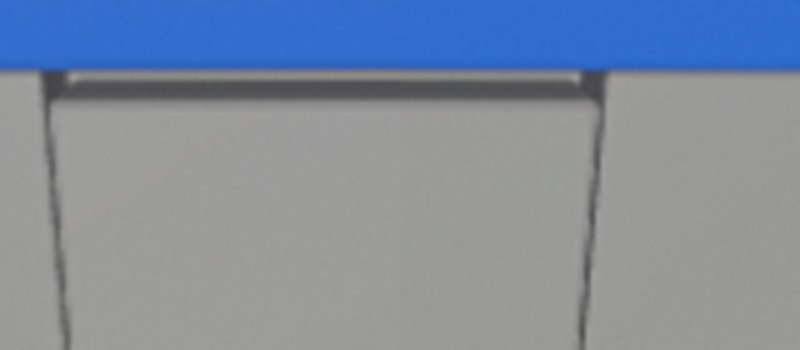

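The force now equals the lid's weight and TCP z has sunk 0.6 mm, so the lid is free above the pocket. I'm letting it down gently.

play_rows(steps=[[[0,0.0004,0.001],[0,0,0]],[[0,0,0.001],[0,0,0]],[[0,0,0.001],[0,0,0]],[[0,0,0.001],[0,0,0]],[[0,0,0],[0,0,0]]])

```text
time_s: 16.6
eef_pos: [562.7, 145.3, 70.0]
ee_rot: [-0.0, 0.75, 0.661, -0.0]
force: [0.2, -0.1, -3.1]
grip_width: 0.178
```

play_rows(steps=[[[0,0,0.001],[0,0,0]],[[0,0,0.001],[0,0,0]],[[0,0,0.001],[0,0,0]],[[0,0,0.001],[0,0,0]],[[0,0,0.001],[0,0,0]],[[0,0,0],[0,0,0]],[[0,0,0],[0,0,0]]])

```text
time_s: 17.3
eef_pos: [562.8, 145.3, 66.5]
ee_rot: [-0.0, 0.75, 0.661, 0.0]
force: [-0.6, 0.3, -3.2]
grip_width: 0.178
```

play_rows(steps=[[[0,0,0.0008],[0,0,0]],[[0,0,0.0004],[0,0,0]],[[0,0,0],[0,0,0]],[[0,0,0],[0,0,0]]])

```text
time_s: 17.7
eef_pos: [562.9, 145.3, 65.7]
ee_rot: [0.0, 0.75, 0.661, 0.0]
force: [-0.7, -0.6, -1.1]
grip_width: 0.187
```

play_rows(steps=[[[0,0,0.0004],[0,0,0]],[[0,0,0.0003],[0,0,0]],[[0,0,0],[0,0,0]],[[0,0,0],[0,0,0]]])

```text
time_s: 18.1
eef_pos: [562.9, 145.3, 65.7]
ee_rot: [0.0, 0.75, 0.661, 0.0]
force: [-4.1, -1.8, 5.5]
grip_width: 0.174
```

Seated: contact at TCP z = 65.7, which is 7.9 mm below the height on the deck. Now releasing and retreating.

play_rows(steps=[[[0,0,-0.0006],[0,0,0]],[[0,0,0],[0,0,0]],[[0,0,0],[0,0,0]]])

```text
time_s: 18.4
eef_pos: [562.9, 145.3, 65.6]
ee_rot: [0.0, 0.75, 0.661, 0.0]
force: [-2.7, -0.2, 3.8]
grip_width: 0.18
```

play_rows(steps=[[[0,0,0],[0,0,0]],[[0,0,0],[0,0,0]],[[0,0,0],[0,0,0]],[[0,0,0],[0,0,0]],[[0,0,0],[0,0,0]],[[0,0,0],[0,0,0]],[[0,0,0],[0,0,0]],[[0,0,0],[0,0,0]],[[0,0,0],[0,0,0]],[[0,0,0],[0,0,0]]], grip=0)

```text
time_s: 19.4
eef_pos: [562.8, 145.3, 65.4]
ee_rot: [-0.0, 0.75, 0.661, -0.0]
force: [0.4, -0.1, 0.1]
grip_width: 1.002
```

play_rows(steps=[[[0,0,-0.01],[0,0,0]],[[0,0,-0.02],[0,0,0]],[[0,0,-0.04],[0,0,0]],[[0,0,-0.05],[0,0,0]],[[0,0,-0.05],[0,0,0]],[[0,0,-0.04],[0,0,0]],[[0,0,-0.01],[0,0,0]],[[0,0,0],[0,0,0]],[[0,0,0],[0,0,0]]])

```text
time_s: 20.3
eef_pos: [562.3, 145.2, 229.2]
ee_rot: [-0.001, 0.75, 0.661, -0.001]
force: [-0.3, 0.0, 0.3]
grip_width: 1.0
```

```bash
python3 - <<'E'
from h import *
s=ctrl.sense(); print(s['time_s'],s['eef_pos'],s['force'],s['grip_width'])
save(cams.capture('wrist'),'w9.png'); save(cams.capture('top'),'top9.png'); save(cams.capture('scene'),'scene9.png')
a=cv2.imread('pics/scene9.png'); cv2.imwrite('pics/s9z.png',cv2.resize(a[230:440,300:500],None,fx=2.8,fy=2.8,interpolation=cv2.INTER_CUBIC))
E
```

```text
20.3 [562.34154996 145.22255222 229.21931033] [-0.31031044  0.00520325  0.33545082] 1.0000044839452582
```

View pics/w9.png

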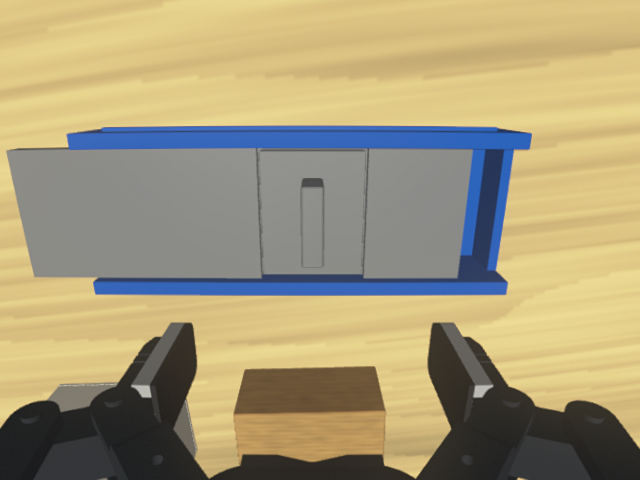

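View pics/s9z.png

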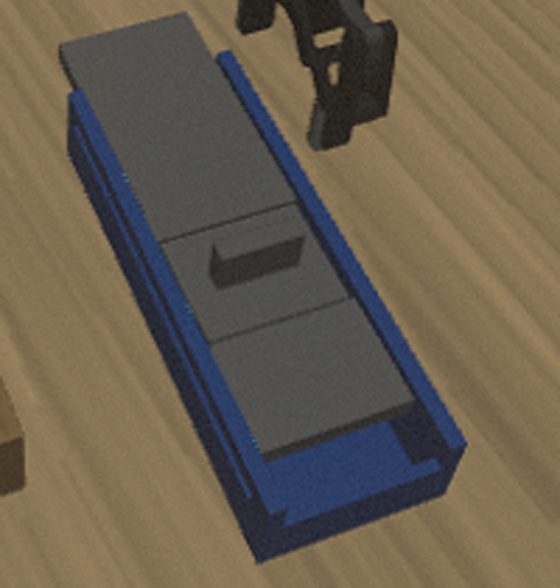

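View pics/top9.png

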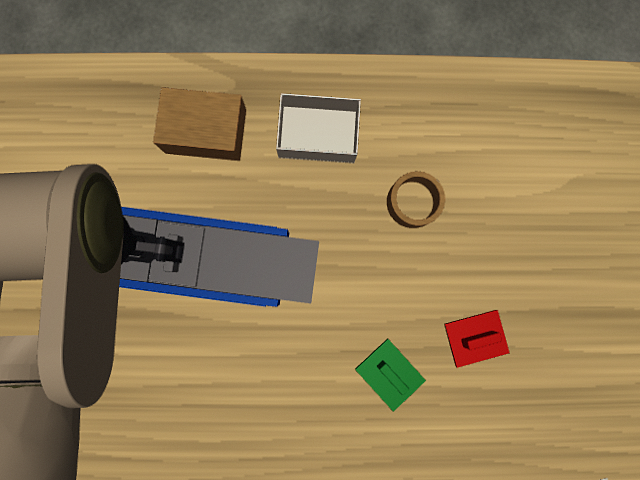

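The wrist picture shows the lid in the pocket at columns 258–368 with thin, even gaps at both ends. The scene picture shows it flush with the deck. In the top view the bystanders and the deck end at (318,240) have not moved. Handing in.

```bash
python3 -c "
from rig import ctrl
print(ctrl.finish_job())"
```

```text
the job is handed in; nothing more can be done
None
```

The lid is lying flush in the bin's pocket, the gripper has let go and backed off, and I handed the job in at about 20 s of the 54 s allowed.

**What I did:** I pinched the grey lid by its handle and laid it flat on the loading end, within about 1 mm of the spot and centred between the rails. I then slid it about 120 mm along the deck with a push of about 2–3 N. Once it was free over the pocket, I lowered it the last few millimetres in the grip until it seated, then opened the fingers. The highest force I saw was about 11 N, when the lid first touched the deck.

**Last checks:**
- **Seating:** TCP height at contact dropped 7.9 mm from deck to pocket, against 8 mm expected. The pictures show the lid flush, with thin, even gaps at both ends.
- **Other things:** The carton, tray, tape roll and the red and green lids are where they were, and the deck has not moved.

**What disagreed:** The top-view and wrist-camera fits of the bin differed by about 1–2 mm. The wrist camera also showed the held lid about 1.5 mm off the gripper's centre. So I set the final position from the lid and pocket edges seen in the same wrist picture. No check failed.

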